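# Free the sagging guard bolt and hold the gate ajar

### The arm

A 7-joint arm with a two-finger parallel gripper is mounted at the origin on the work surface. World frame = base frame: x ahead of the robot, y to its left, z up, the work surface at z = 0. Lengths are in m, angles in degrees, forces in N, time in s.
With the tool pointing down it reaches from about 0.4 to 0.925 m from the base axis. Payload 4.1 kg.
Tool frame: the origin (TCP) lies midway between the tips of the shut fingers; the grasp point (between the pads) lies ctrl.grip_point_offset behind it (ctrl.grip_point_offset is the distance from the TCP to the grasp point, in m); z points along the fingers, y is the line along which they close (so a half turn about z gives the same grasp; the last joint's range is limited). The gripper opens to 85 mm and grips with 20 to 120 N. Pads are 22 mm wide; open, the fingers measure 114 mm over their backs; the gripper's body (76 mm by 85 mm) begins 54 mm behind the grasp point. The pads swing forward as they close: fully open they stand 13 mm farther back than shut.
Start: joints at [-76.203, 22.827, 2.584, 88.041, -1.071, 69.15, -2.905], TCP at [0.217, 0.613, 0.201] pointing down, gripper open.
Joint ranges: [-161.44, 161.44], [-28.35, 127.94], [-78.24, 83.42], [0, 140.83], [-78.03, 258.03], [13.02, 114.36], [-168.23, 168.23]. Speed limits (degrees/s): [147.25, 147.25, 180, 180, 180, 180, 180].

### API

Orientations are given as [roll, pitch, yaw] about the fixed x, y, z axes, in that order (R = Rz(yaw) Ry(pitch) Rx(roll)).
In Python, from cell import ctrl gives the robot as it stands.
- The arm moves only by the tool servo_tool, never from a script. Its argument "series" is a list of rows, each an object of numbers: "x", "y", "z": the shift along the tool's x, y, z in cm; "yaw": the turn about the tool's z in rad. In form: [{"x": .., "y": .., "z": .., "yaw": ..}, ...]. A call has exactly 8 rows; each row is the pose to reach, as a shift and turn from the pose commanded when the call began, along the tool's axes at that moment; what a row does not reach only later rows make up. A row lasts 1/8 s, in which the tool goes at most 62.5 mm and 10.7 degrees, less where a joint would pass 70% of its speed; a pose out of reach is approached as far as the arm can. A call with a gripper value outside its range is refused whole. "hand" is the opening, from -1 (shut) to 1 (fully open), set as the call begins (left out, the last holds). The fingers move at their own pace and stop on an object; "force" is the grip in N (left out, the last holds). Time passes only in rows, so rows that repeat a pose let the fingers close, or fill a call up. It gives the time, the measured TCP pose, the force, the opening and the grip force at its end, in the units of the state.
- ctrl.state(): the state, without advancing time (a new reading comes with each control period).
- ctrl.read_camera(name): name is "side" or "top"; returns a dict with "pixels" (420x560x3 uint8, red, green, blue), "vfov" (degrees; the focal length in pixels is half the picture's height over the tangent of half this angle, whatever the lens; pixels are square), "cx", "cy" (the principal point, pixels), "dist_coeffs" ([k1, k2, p1, p2, k3] as OpenCV has them; the pictures are not rectified), "world_from_camera" (4x4, takes a point from camera to world coordinates). Camera axes: x right, y down, z forward; pixel columns grow to the right and rows downward; lengths in m; the calibration is good to about 2 mm. A picture is of the moment at which its call begins. There is no depth.
- ctrl.job_done(): hands the job in; it is judged then, once.
The state is a dict: "time": time; "joint_positions": joint angles; "qvel": joint speeds; "tau": joint torques, N m; "eef_pos": TCP position; "tcp_rot": TCP orientation; "contact_force": force on the tool from outside, world axes, zero at the start; "wrist_torque": the same for the moment, N m; "finger_gap": finger opening in m; "finger_force": force on a finger pad.
Only numpy, scipy, OpenCV 4.12 (cv2) and the standard library are available. Lean on these libraries where they do the work, as an engineer would, in place of code of your own. Each camera call takes 0.05 s, during which the arm holds its last target. There are 200 camera calls.

### The job

Open the splash guard in front of the flow cell for a colleague who has to look in: its bolt has sagged behind the turned-up lip of its bent keeper, so take the bolt by its knob handle, lift it until it clears the lip and draw it right back while it is up, without forcing it against the keeper. Then ease the gate towards you until its free edge stands about 10 cm open, and finish still holding the handle, bolt drawn back and gate steady, because the sprung gate closes if you let go. Leave the two bottles and the spare cell where they stand.

Things in the scene. Friction and masses are not known exactly. Their poses are not given: they have to be found in the camera images.
- guard: Bench splash guard of aluminium profile with clear panels, open on top, fixed to the bench, 400 mm wide, 220 mm deep, posts 282 mm high. Origin on the bench under the plane of the gate's front face, 7 mm right of the guard's middle; x axis points level into the guard, y left along the face (towards the hinges), z up. Stands turned by up to 0.35 rad.
- gate_hinge (a point): Point on the gate's upright hinge axis (parallel to z, in the plane of the gate's front face, at the guard's left), 235 mm above the bench. The gate opens towards the robot about this axis.
- gate (a joint): Gate angle, rad: 0 shut, growing as it swings out to the robot (clockwise from above), stop 1.5. A closing spring acts all the way: about 0.4 N m shut, 0.65 N m at 0.34 rad. Leaf 292 mm wide, 20 mm thick, top edge 258 mm up; its free edge is 297 mm from the hinge axis, so 10 cm open there is about 0.34 rad.
- stile (a point): Middle of the front face of the gate's free stile (upright at the right-hand edge, 34 mm wide), 17 mm from the free edge, 280 mm from the hinge axis.
- bolt: Brass barrel bolt on the front of the gate's top rail: rod 12 mm across, axis 16 mm before the gate's face, with a headed nose 24 mm across at its right end, in the keeper. Origin: in the barrel when shot; y along the rod away from the nose, x into the gate. Handle: 10 mm stem straight out to the robot (-x), 120 mm from the origin towards the nose, with a 19 mm black ball at its end.
- bolt_stem (a point): Middle of the handle's bare stem, 26 mm before the rod's axis and 42 mm before the gate's face, about 30 mm below the gate's top edge: pinch here from above, fingers closing along the rod. Bare stem from 18 mm nearer the rod to 18 mm nearer the ball. The front staple (stands 28 mm off the face) is 47 mm from the stem towards the nose.
- barrel (a point): Centre of the barrel: the point on the rod's axis about which the rod tilts. It stays fixed on the gate. The rod is level when the stem is at the height of this point.
- bolt_tilt (a joint): Tilt of the rod in its worn barrel, rad: 0 level, negative = nose sagging, rest (lowest) -0.065, highest 0.035. The stem is 120 mm from the tilt point while shot, so level is about 8 mm above the sagged rest. Falls back when not held up. The nose passes over the keeper's lip from about -0.036 upwards.
- bolt_draw (a joint): How far the bolt is drawn along its own axis towards the hinges, m: 0 fully shot, 0.036 fully back (stop). Stays where it is left, about 2 N of friction. With the nose sagged it is stopped by the lip at about 0.007; the nose has left the keeper from about 0.027.
- keeper: Steel keeper on the right-hand post: a strip bent to a hump 20 mm wide that stands 32 mm out, 54 mm high inside, through which the nose reaches; the edge of its lower web on the gate's side is bent up into a lip. Its frame is the guard's.
- keeper_lip (a point): Middle of the lip's top edge, 20 mm below the level rod's axis; the lip is 3 mm thick and crosses the whole depth of the hump.
- red_bottle: Glass bottle with red cap, 70 mm across, 165 mm high, origin under its centre, loose on the bench to the right of the guard. Bystander.
- yellow_bottle: Glass bottle with yellow cap, 70 mm across, 165 mm high, origin under its centre, loose on the bench to the left of the guard. Bystander.
- spare_cell: Spare flow cell, a clamped stack of plates 70 x 66 x 80 mm high, origin under its centre, loose on the bench in front of the gate beyond the swing asked for. Bystander.

How it is judged:
By the outcome, as a careful person would: the job done as asked, in the order asked, and still so for the second after the job is handed in, while the arm keeps its last pose, push and grip.
It also fails if it takes over 38 s, if anything falls off the work surface, if the arm or the gripper's body presses on something with over 40 N, if the wrist force passes 120 N, or if a joint passes its speed limit or range.

## Working session

There is one attempt and no reset: what is moved stays moved. The work goes in short steps, Python scripts to look and compute and a tool call to move; the robot and the scene stay as the last step left them, time stands still between calls to the robot, and variables do not carry over. Pictures are saved under pics/ and viewed, at most 10 in all, crops included, and the job is handed in when it is done.

Besides the shell and the picture viewer there is one more tool, called after "Emit:" as a command line: name --argument value ..., lists and objects as JSON in quotes. servo_tool: Moves the arm, as the interface text tells. Its arguments: {"type":"object","properties":{"series":{"type":"array"},"hand":{"type":"number"},"force":{"type":"number"}},"required":["series"]}

```bash
mkdir -p pics; cat > h.py <<'E'
import numpy as np, cv2
from cell import ctrl
def cam(n,save=None):
    d=ctrl.read_camera(n)
    if save: cv2.imwrite(f'pics/{save}.png',d['pixels'][:,:,::-1])
    return d
def ray(d,uv):
    f=d['pixels'].shape[0]/2/np.tan(np.radians(d['vfov'])/2)
    K=np.array([[f,0,d['cx']],[0,f,d['cy']],[0,0,1]])
    p=cv2.undistortPoints(np.array([[uv]],float),K,np.array(d['dist_coeffs'],float))[0,0]
    T=np.array(d['world_from_camera']); v=T[:3,:3]@np.array([p[0],p[1],1])
    return T[:3,3],v/np.linalg.norm(v)
def plane(d,uv,z):
    o,v=ray(d,uv); return o+v*(z-o[2])/v[2]
def two(d1,a,d2,b):
    o1,v1=ray(d1,a);o2,v2=ray(d2,b)
    s=np.linalg.lstsq(np.c_[v1,-v2],o2-o1,rcond=None)[0]
    p,q=o1+s[0]*v1,o2+s[1]*v2
    return (p+q)/2,np.linalg.norm(p-q)
def proj(d,P):
    f=d['pixels'].shape[0]/2/np.tan(np.radians(d['vfov'])/2)
    K=np.array([[f,0,d['cx']],[0,f,d['cy']],[0,0,1]])
    T=np.linalg.inv(np.array(d['world_from_camera']))
    return cv2.projectPoints(np.atleast_2d(P).astype(float),cv2.Rodrigues(T[:3,:3])[0],T[:3,3],K,np.array(d['dist_coeffs'],float))[0][:,0]
E
python3 - <<'E'
from h import *
for n in('top','side'):
    d=cam(n,n+'0'); print(n,d['vfov'],np.round(d['world_from_camera'],3).tolist())
s=ctrl.state(); print(s, ctrl.grip_point_offset)
E
```

```text
top 53.53958995187293 [[0.004, -0.993, 0.12, 0.477], [-1.0, -0.004, 0.003, 0.058], [-0.003, -0.12, -0.993, 1.098], [0.0, 0.0, 0.0, 1.0]]
side 57.675131980615944 [[0.969, -0.147, 0.197, 0.378], [-0.246, -0.521, 0.817, -0.835], [-0.017, -0.84, -0.542, 0.749], [0.0, 0.0, 0.0, 1.0]]
{'time': 0.1, 'joint_positions': array([-76.20176102,  22.86532197,   2.58118659,  88.10704699,
        -1.07415176,  69.15000506,  -2.90450864]), 'qvel': array([ 0.05428317, -0.11402455,  0.06152542, -0.10869031, -0.1160137 ,
        0.01094429,  0.11747258]), 'tau': array([ 3.20527841e-03, -4.76260900e+01,  1.37009751e+00, -2.54949957e+01,
        1.20927664e-02,  5.06296899e-03, -7.42510565e-06]), 'eef_pos': array([0.21642467, 0.61225216, 0.19989356]), 'tcp_rot': array([-1.79901904e+02,  4.50343881e-03,  1.60534581e+02]), 'contact_force': array([ 0.03777569, -0.91554105, -0.37128821]), 'wrist_torque': array([-0.02534996,  0.01509087, -0.02917812]), 'finger_force': 0.0, 'finger_gap': 0.08532602843025773} 0.0187
```

View pics/top0.png

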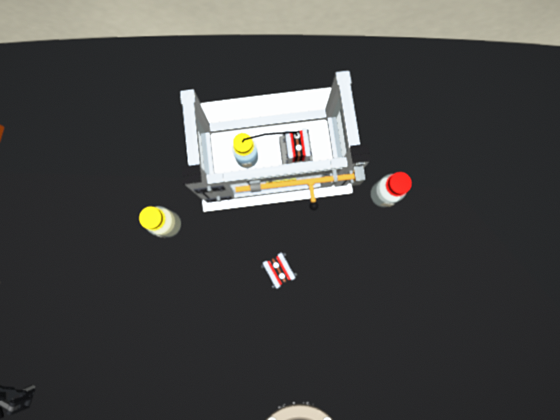

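View pics/side0.png

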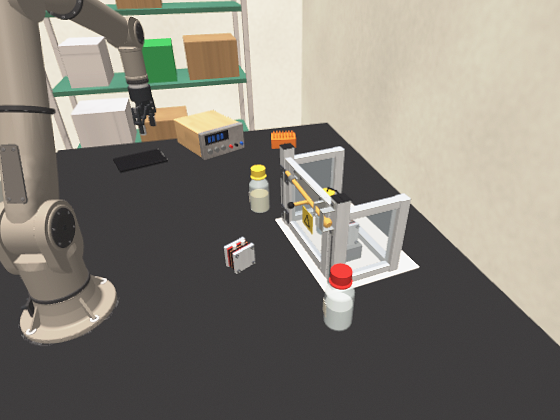

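The top view shows the guard, with the brass rod running from about (235,188) to (355,176) and the stem and ball at (313,185)–(314,205). The side view shows the rod at (287,173)–(328,222) and the ball near (291,205). I'll enlarge both for the pixel details.

```bash
python3 - <<'E'
import cv2,numpy as np
a=cv2.imread('pics/top0.png')[150:220,180:380]; b=cv2.imread('pics/side0.png')[140:240,270:360]
a=cv2.resize(a,None,fx=4,fy=4,interpolation=cv2.INTER_CUBIC); b=cv2.resize(b,None,fx=5.9,fy=5.9,interpolation=cv2.INTER_CUBIC)[:590]
cv2.imwrite('pics/ta.png',a); cv2.imwrite('pics/sb.png',b)
for n in('top','side'):
    im=cv2.imread(f'pics/{n}0.png'); h=cv2.cvtColor(im,cv2.COLOR_BGR2HSV)
    m=cv2.inRange(h,(10,120,90),(25,255,255))
    k,l,s,c=cv2.connectedComponentsWithStats(m)
    for i in range(1,k):
        if s[i][4]>15: print(n,s[i],c[i].round(1))
E
```

```text
top [  0 125   4  15  35] [  0.9 130.6]
top [338 172  17   9 101] [346.  176.7]
top [261 176  73  27 449] [298.9 183.9]
top [236 185  14   7  66] [242.6 188.3]
side [116   0  45   8 319] [137.9   3.3]
side [ 185   40   54   40 1713] [211.6  59.3]
side [141 121  36  20 474] [160. 131.]
side [271 130  25  19 372] [282.3 138.5]
side [250 164  17  15 110] [257.9 172.5]
side [285 171   5   6  19] [286.8 172.9]
side [292 179  22  29 182] [302.2 194.8]
side [303 206  10  27 145] [307.4 218.9]
side [315 206   5  10  25] [317.1 210.2]
side [324 216   8  11  65] [327.  221.8]
```

View pics/ta.png

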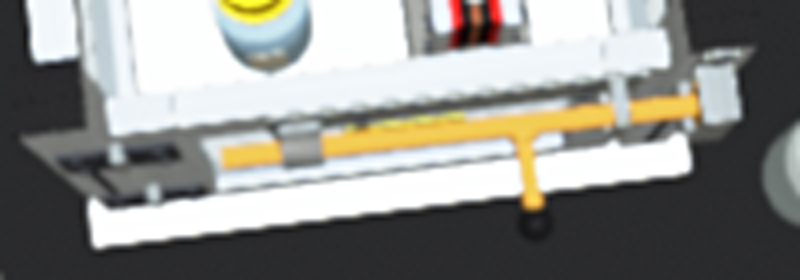

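View pics/sb.png

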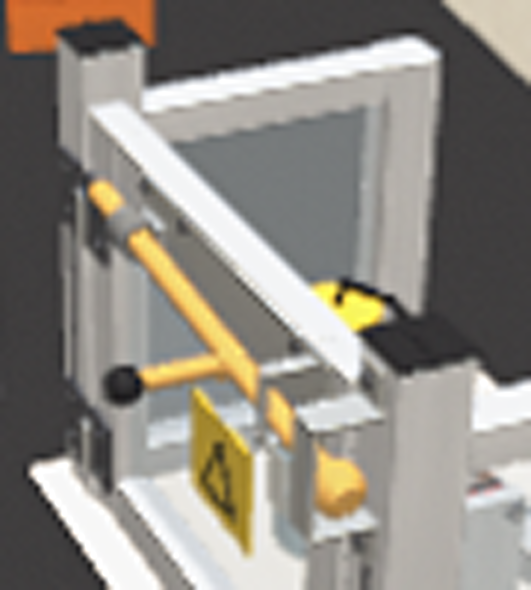

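```bash
python3 - <<'E'
from h import *
t=cam('top');s=cam('side')
def c(o,x,y,k): return (o[0]+(x+.5)/k-.5,o[1]+(y+.5)/k-.5)
T=lambda x,y:c((180,150),x,y,4); S=lambda x,y:c((270,140),x,y,5.9)
print('ball',two(t,T(535,221),s,S(123,384)))
print('root',two(t,T(526,125),s,S(233,364)))
print('rodL',two(t,T(222,157),s,S(95,186)))
L=plane(t,T(222,157),.245);R=plane(t,T(697,103),.225)
print(L,R,np.degrees(np.arctan2(*(L-R)[:2])))
m=plane(t,T(526,125),.228);b=plane(t,T(535,221),.228);print('m,b',m,b)
# gate top rail front edge left/right? guard base plate front corners z~0.0
L2=plane(t,T(95,245),.005);R2=plane(t,T(690,170),.005);print(L2,R2,np.linalg.norm(L2-R2),np.degrees(np.arctan2(*(L2-R2)[:2])))
print('spare',plane(t,(279,271),.08),'red',plane(t,(399,184),.165),'yel',plane(t,(151,218),.165))
E
```

```text
ball (array([ 0.59430048, -0.01740393,  0.22748426]), np.float64(0.0007823239692471065))
root (array([ 0.64619418, -0.01308692,  0.22666652]), np.float64(0.00030091176855645633))
rodL (array([0.62485198, 0.1471069 , 0.24123614]), np.float64(0.0021196582327854875))
[0.6252569  0.14656005 0.245     ] [ 0.65920288 -0.10513879  0.225     ] -7.680989821136228
m,b [ 0.64608501 -0.01300774  0.228     ] [ 0.59461987 -0.01742812  0.228     ]
[0.60767518 0.25491306 0.005     ] [ 0.65965579 -0.14072095  0.005     ] 0.39903415161838907 -7.484966845043672
spare [0.45250258 0.05395403 0.08      ] red [ 0.65243727 -0.22050889  0.165     ] yel [0.57166251 0.34610701 0.165     ]
```

```bash
python3 - <<'E'
from h import *
t=cam('top');s=cam('side')
def c(o,x,y,k): return (o[0]+(x+.5)/k-.5,o[1]+(y+.5)/k-.5)
T=lambda x,y:c((180,150),x,y,4); S=lambda x,y:c((270,140),x,y,5.9)
a=plane(t,T(107,133),.258);b=plane(t,T(668,68),.258);print(a,b,np.linalg.norm(a-b),np.degrees(np.arctan2(*(a-b)[:2])))
a=plane(s,S(92,108),.258);b=plane(s,S(355,388),.258);print(a,b,np.linalg.norm(a-b),np.degrees(np.arctan2(*(a-b)[:2])))
y=np.array([-.1305,.9914]);m=np.array([.6337,.0571])
for P in(a[:2],b[:2],np.array([.646,-.014])):print((P-m)@y)
E
```

```text
[0.63536978 0.20475931 0.258     ] [ 0.6706309  -0.08427587  0.258     ] 0.29117809287134494 -6.955481053042955
[0.63644318 0.20145782 0.258     ] [ 0.67255902 -0.09443016  0.258     ] 0.2980839669596945 -6.959051484189891
0.14275835728331437
-0.15529810446169406
-0.07209368999999999
```

Emit:
servo_tool --series '[{"x": -1.2,"y": -0.9,"z": -4},{"x": -4,"y": -3,"z": -9},{"x": -8,"y": -6.2,"z": -12},{"x": -12,"y": -9.3,"z": -12},{"x": -16.5,"y": -12.8,"z": -12},{"x": -21,"y": -16.3,"z": -12},{"x": -25.5,"y": -19.8,"z": -12},{"x": -30,"y": -23.2,"z": -12}]' --hand 0.3 --force 50

```text
invalid input at $.series[0]: expected keys x, y, z, yaw
```

Emit:
servo_tool --series '[{"x": -4.5,"y": -3.5,"yaw": -0.07},{"x": -9,"y": -7,"yaw": -0.15},{"x": -13.5,"y": -10.5,"yaw": -0.23},{"x": -18,"y": -14,"yaw": -0.31},{"x": -22.5,"y": -17.5,"yaw": -0.39},{"x": -26,"y": -20.2,"yaw": -0.45},{"x": -28.2,"y": -21.9,"yaw": -0.466},{"x": -29,"y": -22.5,"yaw": -0.466}]'

```text
invalid input at $.series[0]: expected keys x, y, z, yaw
```

Emit:
servo_tool --series '[{"x": -1.2,"y": -0.9,"z": -4,"yaw": 0},{"x": -4,"y": -3,"z": -9,"yaw": 0},{"x": -8,"y": -6.2,"z": -12,"yaw": 0},{"x": -12,"y": -9.3,"z": -12,"yaw": 0},{"x": -16.5,"y": -12.8,"z": -12,"yaw": 0},{"x": -21,"y": -16.3,"z": -12,"yaw": 0},{"x": -25.5,"y": -19.8,"z": -12,"yaw": 0},{"x": -30,"y": -23.2,"z": -12,"yaw": 0}]' --hand 0.3 --force 50

```text
time: 1.3
eef_pos: [0.423, 0.2924, 0.321]
tcp_rot: [180.0, 0.0, 160.5]
contact_force: [0.3, -0.1, -0.3]
finger_gap: 0.0556
finger_force: 0.0
```

Emit:
servo_tool --series '[{"x": -4.5,"y": -3.5,"z": 0,"yaw": -0.07},{"x": -9,"y": -7,"z": 0,"yaw": -0.15},{"x": -13.5,"y": -10.5,"z": 0,"yaw": -0.23},{"x": -18,"y": -14,"z": 0,"yaw": -0.31},{"x": -22.5,"y": -17.5,"z": 0,"yaw": -0.39},{"x": -26,"y": -20.2,"z": 0,"yaw": -0.45},{"x": -28.2,"y": -21.9,"z": 0,"yaw": -0.466},{"x": -29,"y": -22.5,"z": 0,"yaw": -0.466}]'

```text
time: 2.3
eef_pos: [0.6209, -0.0167, 0.3205]
tcp_rot: [-180.0, -0.0, -172.9]
contact_force: [-0.8, 0.3, 0.2]
finger_gap: 0.0555
finger_force: 0.0
```

Emit:
servo_tool --series '[{"x": 0,"y": 0.1,"z": 1.5,"yaw": 0},{"x": 0,"y": 0.1,"z": 3.5,"yaw": 0},{"x": 0,"y": 0.1,"z": 5.5,"yaw": 0},{"x": 0,"y": 0.1,"z": 7.5,"yaw": 0},{"x": 0,"y": 0.1,"z": 9.2,"yaw": 0},{"x": 0,"y": 0.1,"z": 10.4,"yaw": 0},{"x": 0,"y": 0.1,"z": 11,"yaw": 0},{"x": 0,"y": 0.1,"z": 11.2,"yaw": 0}]'

```text
time: 3.3
eef_pos: [0.6206, -0.0135, 0.2087]
tcp_rot: [180.0, 0.0, -172.8]
contact_force: [0.4, 0.9, 0.2]
finger_gap: 0.0552
finger_force: 0.0
```

```bash
python3 - <<'E'
from h import *
s=cam('side');im=s['pixels'][:,:,::-1]
cv2.imwrite('pics/sg.png',cv2.resize(im[130:240,250:360],None,fx=5.4,fy=5.4,interpolation=cv2.INTER_CUBIC))
print(ctrl.state()['contact_force'])
E
```

```text
[-0.02349078 -0.63534103  0.12425433]
```

View pics/sg.png

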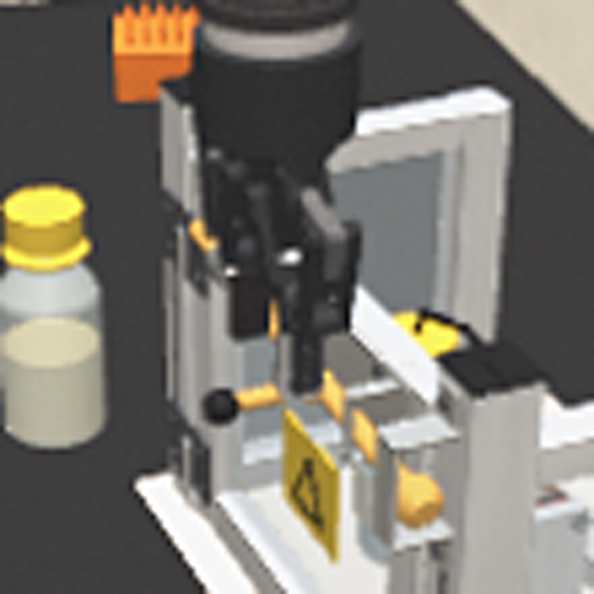

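The picture shows the fingers straddling the stem: the near finger is at crop (305,385), the stem runs from (245,398) to (325,390), and the ball at (221,406) is free. The bolt is still sagged and untouched, so I'll close now.

Emit:
servo_tool --series '[{"x": 0,"y": 0,"z": 0,"yaw": 0},{"x": 0,"y": 0,"z": 0,"yaw": 0},{"x": 0,"y": 0,"z": 0,"yaw": 0},{"x": 0,"y": 0,"z": 0,"yaw": 0},{"x": 0,"y": 0,"z": 0,"yaw": 0},{"x": 0,"y": 0,"z": 0,"yaw": 0},{"x": 0,"y": 0,"z": 0,"yaw": 0},{"x": 0,"y": 0,"z": 0,"yaw": 0}]' --hand -1 --force 60

```text
time: 4.35
eef_pos: [0.6205, -0.0136, 0.2088]
tcp_rot: [180.0, 0.0, -172.8]
contact_force: [0.6, 0.6, 0.0]
finger_gap: 0.0002
finger_force: 0.0
```

```bash
python3 - <<'E'
from h import *
s=cam('side');t=cam('top');im=s['pixels'][:,:,::-1];i2=t['pixels'][:,:,::-1]
a=cv2.resize(im[160:230,280:350],None,fx=8,fy=8,interpolation=cv2.INTER_CUBIC)
cv2.imwrite('pics/sc.png',a)
st=ctrl.state();e=st['eef_pos'];print(st['finger_gap'],e)
print(proj(s,[e,e+[0,0,.0187]]),proj(t,[e]))
E
```

```text
2.702110656947823e-05 [ 0.62048462 -0.01359753  0.2087904 ]
[[299.79262345 208.50460094]
 [299.8326792  202.48059347]] [[310.75971902 194.21012494]]
```

View pics/sc.png

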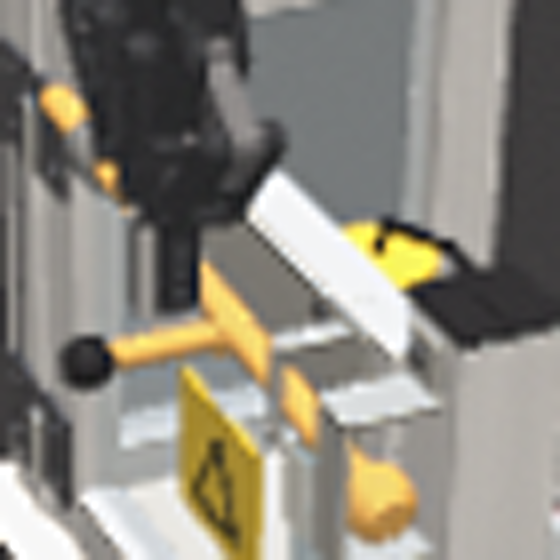

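The fingers are shut but the stem isn't between them. The tips end at about full-picture pixel (302,198), above the stem, while the reported TCP projects to (300,208). I'll compare this with the earlier pictures to see where the tips really are.

```bash
python3 - <<'E'
from h import *
s=cam('side');t=cam('top')
e=np.array(ctrl.state()['eef_pos'])
uv=(280+178.5/8-.5,160+306/8-.5)
o,v=ray(s,uv);print('tip ray: at x=eef',o+v*(e[0]-o[0])/v[0],' at y=eef',o+v*(e[1]-o[1])/v[1],'at z',o+v*(e[2]-o[2])/v[2])
d=e-o;q=o+v*(d@v);print('closest',q,np.linalg.norm(q-e))
print('start tcp side',proj(s,[[.217,.613,.201],[.217,.613,.214],[.217,.613,.234]]).round(1).tolist(),'top',proj(t,[[.217,.613,.201],[.217,.613,.214]]).round(1).tolist())
a=cv2.resize(cv2.imread('pics/side0.png')[70:145,110:190],None,fx=4,fy=4,interpolation=cv2.INTER_CUBIC)
i2=t['pixels'][:,:,::-1];b=cv2.resize(i2[140:215,260:360],None,fx=4,fy=4,interpolation=cv2.INTER_CUBIC)
cv2.imwrite('pics/cmp.png',np.hstack([a,b]))
E
```

```text
tip ray: at x=eef [ 0.62049695 -0.03110985  0.25188262]  at y=eef [ 0.62577539 -0.0136097   0.24106278] at z [0.64150822 0.03855094 0.20881336]
closest [ 0.62953162 -0.0011563   0.2333632 ] 0.028972529365387602
start tcp side [[150.7, 140.5], [150.0, 137.3], [148.9, 132.2]] top [[25.1, 375.5], [21.8, 377.0]]
```

View pics/cmp.png

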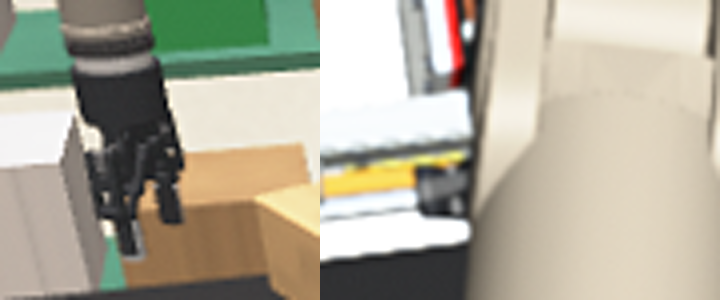

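```bash
python3 - <<'E'
from h import *
s=cam('side');t=cam('top')
print('origin side',proj(s,[[0,0,0],[0,0,.03]]).round(1).tolist(),'top',proj(t,[[0,0,0],[.1,0,0]]).round(1).tolist())
for z in(.20,.25,.3,.35): print(z,'top now',proj(t,[[.6205,-.0136,z]]).round(1).tolist(),'start',proj(t,[[.217,.613,z]]).round(1).tolist(),proj(s,[[.217,.613,z]]).round(1).tolist(), proj(s,[[.6205,-.0136,z]]).round(1).tolist())
print(s['dist_coeffs'],s['cx'],s['cy'],t['dist_coeffs'],t['cx'],t['cy'])
a=cv2.resize(cv2.imread('pics/top0.png')[370:420,0:60],None,fx=6,fy=6,interpolation=cv2.INTER_CUBIC)
b=cv2.resize(cv2.imread('pics/side0.png')[260:360,10:130],None,fx=3,fy=3,interpolation=cv2.INTER_CUBIC)
cv2.imwrite('pics/cmp2.png',np.hstack([a,b]))
E
```

```text
origin side [[70.8, 307.5], [67.1, 299.2]] top [[299.1, 445.9], [299.3, 407.3]]
0.2 top now [[310.4, 194.8]] start [[25.4, 375.4]] [[150.8, 140.8]] [[299.8, 211.3]]
0.25 top now [[312.4, 191.0]] start [[12.0, 381.2]] [[147.9, 128.0]] [[299.9, 195.1]]
0.3 top now [[314.5, 186.7]] start [[-2.7, 387.7]] [[145.0, 114.8]] [[300.0, 177.9]]
0.35 top now [[316.9, 181.9]] start [[-18.8, 394.7]] [[141.8, 100.9]] [[300.1, 159.8]]
[0.0359421 0.        0.        0.        0.       ] 283.7455480438337 212.2960142367403 [-0.10435899  0.          0.          0.          0.        ] 275.9615938360847 210.9599965935335
```

View pics/cmp2.png

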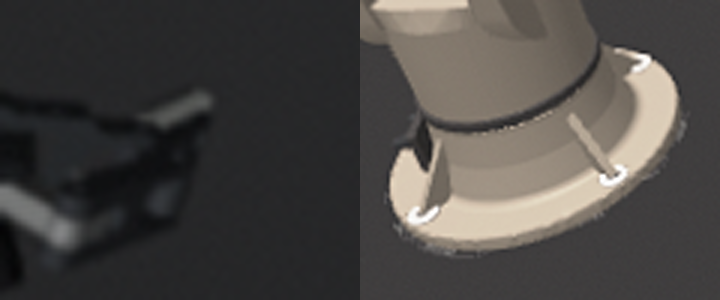

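```bash
python3 - <<'E'
from h import *
s=cam('side');t=cam('top')
A=(34.,387.2);B=(11.5,408.5)
for a,n in((A,'A'),(B,'B')):
  for b in((142.5,133.5),(154,125.5)): print(n,b,two(t,a,s,b))
from h import ctrl
print(ctrl.state()['joint_positions'],[k for k in dir(ctrl) if k[0]!='_'])
# gripper region now in top, by darkness left of link; and side dark blob
im=s['pixels'];m=(im.max(2)<45).astype(np.uint8)[100:200,285:330];print('side dark cols/rows',[ (r+100,np.where(m[r])[0].min()+285,np.where(m[r])[0].max()+285) for r in range(40,100,6) if m[r].any()])
E
```

```text
A (142.5, 133.5) (array([0.20353655, 0.56413118, 0.24773685]), np.float64(0.007268493647908309))
A (154, 125.5) (array([0.23423321, 0.53726482, 0.28743909]), np.float64(0.027293664568564264))
B (142.5, 133.5) (array([0.17491008, 0.6184624 , 0.23635031]), np.float64(0.03905809874526767))
B (154, 125.5) (array([0.20942149, 0.58350265, 0.28134823]), np.float64(0.07221949097493452))
[-23.60686138  21.36401758  27.7296969   92.28521111 -10.47311928
  68.93833276 103.51440692] ['PlanningError', 'grip_point_offset', 'job_done', 'read_camera', 'state']
side dark cols/rows [(140, np.int64(286), np.int64(315)), (146, np.int64(286), np.int64(315)), (152, np.int64(287), np.int64(315)), (158, np.int64(292), np.int64(294)), (164, np.int64(291), np.int64(301)), (170, np.int64(296), np.int64(304)), (176, np.int64(292), np.int64(292)), (182, np.int64(298), np.int64(312)), (188, np.int64(300), np.int64(328)), (194, np.int64(300), np.int64(304))]
```

Across the two start pictures, the near fingertip triangulates to (0.204, 0.564, 0.248). The x and y agree with the reported pose, but the true tips sit about 32 mm higher than reported. That explains the miss: the fingers shut above the stem. I'll reopen, lower about 3 cm, shift 4 mm towards the ball and check again.

Emit:
servo_tool --series '[{"x": 0.2,"y": -0.1,"z": 0,"yaw": 0},{"x": 0.4,"y": -0.2,"z": 0,"yaw": 0},{"x": 0.4,"y": -0.2,"z": 0,"yaw": 0},{"x": 0.4,"y": -0.2,"z": 0,"yaw": 0},{"x": 0.4,"y": -0.2,"z": 0,"yaw": 0},{"x": 0.4,"y": -0.2,"z": 0,"yaw": 0},{"x": 0.4,"y": -0.2,"z": 0.5,"yaw": 0},{"x": 0.4,"y": -0.2,"z": 1,"yaw": 0}]' --hand 0.3

```text
time: 5.75
eef_pos: [0.6167, -0.0161, 0.1983]
tcp_rot: [180.0, -0.0, -172.8]
contact_force: [-0.3, -0.1, 0.2]
finger_gap: 0.0553
finger_force: 0.0
```

Emit:
servo_tool --series '[{"x": 0,"y": 0,"z": 0.5,"yaw": 0},{"x": 0,"y": 0,"z": 1,"yaw": 0},{"x": 0,"y": 0,"z": 1.4,"yaw": 0},{"x": 0,"y": 0,"z": 1.7,"yaw": 0},{"x": 0,"y": 0,"z": 1.9,"yaw": 0},{"x": 0,"y": 0,"z": 2,"yaw": 0},{"x": 0,"y": 0,"z": 2,"yaw": 0},{"x": 0,"y": 0,"z": 2,"yaw": 0}]'

```text
time: 6.75
eef_pos: [0.6169, -0.0161, 0.1789]
tcp_rot: [180.0, 0.0, -172.8]
contact_force: [0.1, -0.1, 0.4]
finger_gap: 0.0554
finger_force: 0.0
```

Emit:
servo_tool --series '[{"x": 0,"y": 0,"z": 0,"yaw": 0},{"x": 0,"y": 0,"z": 0,"yaw": 0},{"x": 0,"y": 0,"z": 0,"yaw": 0},{"x": 0,"y": 0,"z": 0,"yaw": 0},{"x": 0,"y": 0,"z": 0,"yaw": 0},{"x": 0,"y": 0,"z": 0,"yaw": 0},{"x": 0,"y": 0,"z": 0,"yaw": 0},{"x": 0,"y": 0,"z": 0,"yaw": 0}]' --hand -1 --force 60

```text
time: 7.75
eef_pos: [0.6168, -0.0159, 0.1788]
tcp_rot: [180.0, 0.0, -172.8]
contact_force: [-0.8, 0.9, 1.7]
finger_gap: 0.008
finger_force: 58.5
```

```bash
python3 - <<'E'
from h import *
s=cam('side');im=s['pixels'][:,:,::-1]
cv2.imwrite('pics/sd.png',cv2.resize(im[150:230,270:350],None,fx=7,fy=7,interpolation=cv2.INTER_CUBIC))
st=ctrl.state();print({k:np.round(st[k],4) for k in('time','eef_pos','finger_gap','finger_force','contact_force','wrist_torque')})
E
```

```text
{'time': np.float64(7.8), 'eef_pos': array([ 0.6168, -0.0159,  0.1789]), 'finger_gap': np.float64(0.0079), 'finger_force': np.float64(58.4518), 'contact_force': array([0.1064, 1.6376, 1.0587]), 'wrist_torque': array([0.2601, 0.1199, 0.0077])}
```

View pics/sd.png

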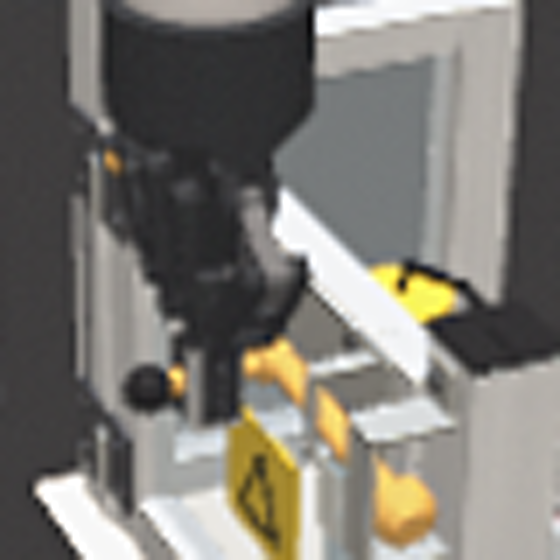

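The pads hold the stem. Bare stem shows on both sides of them at crop (178,378) and (258,365), with a gap of 8 mm and 58 N. Next I'll lift to just past level.

Emit:
servo_tool --series '[{"x": 0,"y": 0,"z": -0.1,"yaw": 0},{"x": 0,"y": 0,"z": -0.25,"yaw": 0},{"x": 0,"y": 0,"z": -0.4,"yaw": 0},{"x": 0,"y": 0,"z": -0.55,"yaw": 0},{"x": 0,"y": 0,"z": -0.7,"yaw": 0},{"x": 0,"y": 0,"z": -0.8,"yaw": 0},{"x": 0,"y": 0,"z": -0.85,"yaw": 0},{"x": 0,"y": 0,"z": -0.85,"yaw": 0}]'

```text
time: 8.8
eef_pos: [0.6166, -0.0162, 0.1872]
tcp_rot: [-180.0, -0.0, -172.8]
contact_force: [-0.2, 0.3, -4.5]
finger_gap: 0.0076
finger_force: 58.3
```

```bash
python3 - <<'E'
from h import *
s=cam('side');im=cv2.cvtColor(s['pixels'],cv2.COLOR_RGB2HSV)
old=cv2.cvtColor(cv2.imread('pics/side0.png'),cv2.COLOR_BGR2HSV)
for h in(old,im):
    m=cv2.inRange(h,(10,120,90),(25,255,255))[214:232,318:336]; ys,xs=np.nonzero(m); print('nose blob',xs.mean()+318,ys.mean()+214,len(xs))
    d=(h[195:212,284:297,2]<40); ys,xs=np.nonzero(d); print('ball',xs.mean()+284,ys.mean()+195,len(xs))
st=ctrl.state();print({k:np.round(st[k],4) for k in('time','eef_pos','finger_gap','finger_force','contact_force','wrist_torque')})
P=np.array([.656,-.09,.226]);print(proj(s,[P,P+[0,0,.013]]))
E
```

```text
nose blob 326.7313432835821 221.61194029850748 67
ball 291.25 206.0 8
nose blob 327.5151515151515 217.71212121212122 66
ball 290.8888888888889 204.0 9
{'time': np.float64(8.85), 'eef_pos': array([ 0.6166, -0.0162,  0.1872]), 'finger_gap': np.float64(0.0076), 'finger_force': np.float64(58.2866), 'contact_force': array([-0.0439,  1.2658, -3.8433]), 'wrist_torque': array([-0.0841, -0.049 ,  0.0611])}
[[322.20479951 216.3651448 ]
 [322.40206248 211.96032411]]
```

The nose has risen 3.9 px, about 11 mm, so the rod is within 0.02 rad of level and clear of the lip. I'll draw it back at this height, plus 1 mm for margin.

Emit:
servo_tool --series '[{"x": 0,"y": 0,"z": -0.1,"yaw": 0},{"x": 0,"y": 0.2,"z": -0.1,"yaw": 0},{"x": 0,"y": 0.45,"z": -0.1,"yaw": 0},{"x": 0,"y": 0.7,"z": -0.1,"yaw": 0},{"x": 0,"y": 1.0,"z": -0.1,"yaw": 0},{"x": 0,"y": 1.3,"z": -0.1,"yaw": 0},{"x": 0,"y": 1.6,"z": -0.1,"yaw": 0},{"x": 0,"y": 1.8,"z": -0.1,"yaw": 0}]'

```text
time: 9.85
eef_pos: [0.6143, 0.0021, 0.1882]
tcp_rot: [180.0, -0.0, -172.7]
contact_force: [-0.2, -2.6, -5.3]
finger_gap: 0.0075
finger_force: 58.3
```

Emit:
servo_tool --series '[{"x": 0,"y": 0.3,"z": 0,"yaw": 0},{"x": 0,"y": 0.6,"z": 0,"yaw": 0},{"x": 0,"y": 0.9,"z": 0,"yaw": 0},{"x": 0,"y": 1.2,"z": 0,"yaw": 0},{"x": 0,"y": 1.45,"z": 0,"yaw": 0},{"x": 0,"y": 1.65,"z": 0,"yaw": 0},{"x": 0,"y": 1.75,"z": 0,"yaw": 0},{"x": 0,"y": 1.8,"z": 0,"yaw": 0}]'

```text
time: 10.85
eef_pos: [0.6122, 0.0181, 0.1884]
tcp_rot: [-179.9, -0.0, -172.8]
contact_force: [-1.1, -5.5, -5.8]
finger_gap: 0.0076
finger_force: 58.4
```

```bash
python3 - <<'E'
from h import *
st=ctrl.state();print({k:np.round(st[k],4) for k in('time','eef_pos','tcp_rot','finger_gap','finger_force','contact_force','wrist_torque')})
H=np.array([.635,.2085]);e=np.array(st['eef_pos'][:2]);y=np.radians(st['tcp_rot'][2]);tx=np.array([np.cos(y),np.sin(y)]);ty=np.array([np.sin(y),-np.cos(y)])
r=e-H;print('r along,out',-r@ty,r@tx)
for th in np.arange(1,17)*.34/16:
    c,s=np.cos(-th),np.sin(-th);d=np.array([[c,-s],[s,c]])@r-r
    print(round(th,3),(100*np.array([d@tx,d@ty])).round(2))
E
```

```text
{'time': np.float64(10.85), 'eef_pos': array([0.6122, 0.0181, 0.1884]), 'tcp_rot': array([-1.799056e+02, -1.160000e-02, -1.728289e+02]), 'finger_gap': np.float64(0.0076), 'finger_force': np.float64(58.3957), 'contact_force': array([-1.093 , -5.4713, -5.7681]), 'wrist_torque': array([-1.4283,  0.0734, -0.0122])}
r along,out 0.18608255696942377 0.04643419258683929
0.021 [0.39 0.1 ]
0.042 [0.79 0.21]
0.064 [1.18 0.33]
0.085 [1.56 0.46]
0.106 [1.95 0.6 ]
0.128 [2.33 0.74]
0.149 [2.71 0.89]
0.17 [3.08 1.05]
0.191 [3.45 1.22]
0.213 [3.82 1.4 ]
0.234 [4.18 1.58]
0.255 [4.54 1.77]
0.276 [4.9  1.97]
0.298 [5.25 2.18]
0.319 [5.6  2.39]
0.34 [5.94 2.61]
```

Emit:
servo_tool --series '[{"x": 0,"y": 0.05,"z": 0,"yaw": 0},{"x": 0,"y": 0.1,"z": 0,"yaw": 0},{"x": 0,"y": 0.15,"z": 0,"yaw": 0},{"x": 0,"y": 0.2,"z": 0,"yaw": 0},{"x": 0,"y": 0.2,"z": 0,"yaw": 0},{"x": 0,"y": 0.2,"z": 0,"yaw": 0},{"x": 0,"y": 0.2,"z": 0,"yaw": 0},{"x": 0,"y": 0.2,"z": 0,"yaw": 0}]'

```text
time: 11.85
eef_pos: [0.612, 0.018, 0.1885]
tcp_rot: [-179.8, -0.0, -172.9]
contact_force: [-0.3, -7.7, -4.4]
finger_gap: 0.0079
finger_force: 58.4
```

The bolt is at its stop: it no longer moves and the force is only rising gently. Now I'll swing the gate along its arc.

Emit:
servo_tool --series '[{"x": 0.2,"y": 0.05,"z": 0,"yaw": 0.011},{"x": 0.59,"y": 0.15,"z": 0,"yaw": 0.032},{"x": 0.98,"y": 0.27,"z": 0,"yaw": 0.053},{"x": 1.37,"y": 0.4,"z": 0,"yaw": 0.075},{"x": 1.76,"y": 0.53,"z": 0,"yaw": 0.096},{"x": 2.14,"y": 0.67,"z": 0,"yaw": 0.117},{"x": 2.52,"y": 0.82,"z": 0,"yaw": 0.138},{"x": 2.71,"y": 0.89,"z": 0,"yaw": 0.149}]'

```text
time: 12.85
eef_pos: [0.5844, 0.0233, 0.1887]
tcp_rot: [-179.8, 0.1, 178.5]
contact_force: [0.6, -8.2, -6.3]
finger_gap: 0.0076
finger_force: 58.4
```

```bash
python3 - <<'E'
from h import *
st=ctrl.state();print({k:np.round(st[k],4) for k in('time','eef_pos','tcp_rot','finger_gap','finger_force','contact_force','wrist_torque')})
H=np.array([.635,.2085]);e=np.array(st['eef_pos'][:2]);y=np.radians(st['tcp_rot'][2]);tx=np.array([np.cos(y),np.sin(y)]);ty=np.array([np.sin(y),-np.cos(y)])
r=e-H;print('r along,out',-r@ty,r@tx)
for th in np.arange(1,10)*.0215:
    c,s=np.cos(-th),np.sin(-th);d=np.array([[c,-s],[s,c]])@r-r
    print(round(th,3),(100*np.array([d@tx,d@ty])).round(2))
E
```

```text
{'time': np.float64(12.85), 'eef_pos': array([0.5844, 0.0233, 0.1887]), 'tcp_rot': array([-1.797754e+02,  9.800000e-02,  1.785105e+02]), 'finger_gap': np.float64(0.0076), 'finger_force': np.float64(58.3513), 'contact_force': array([ 0.6373, -8.1932, -6.2985]), 'wrist_torque': array([-2.0022, -0.1412, -0.016 ])}
r along,out 0.18641984313467588 0.04577230342156633
0.022 [0.4 0.1]
0.043 [0.8  0.21]
0.064 [1.19 0.33]
0.086 [1.58 0.46]
0.107 [1.97 0.6 ]
0.129 [2.36 0.74]
0.15 [2.74 0.9 ]
0.172 [3.12 1.06]
0.193 [3.5  1.23]
```

Emit:
servo_tool --series '[{"x": 0.4,"y": 0.1,"z": 0,"yaw": 0.022},{"x": 0.85,"y": 0.23,"z": 0,"yaw": 0.046},{"x": 1.4,"y": 0.4,"z": 0,"yaw": 0.076},{"x": 1.97,"y": 0.6,"z": 0,"yaw": 0.107},{"x": 2.5,"y": 0.8,"z": 0,"yaw": 0.137},{"x": 3.0,"y": 1.0,"z": 0,"yaw": 0.165},{"x": 3.35,"y": 1.16,"z": 0,"yaw": 0.184},{"x": 3.45,"y": 1.2,"z": 0,"yaw": 0.19}]'

```text
time: 13.85
eef_pos: [0.5496, 0.0363, 0.1886]
tcp_rot: [-179.8, 0.1, 167.6]
contact_force: [-0.7, -8.8, -5.9]
finger_gap: 0.0076
finger_force: 58.4
```

Emit:
servo_tool --series '[{"x": 0,"y": 0,"z": 0,"yaw": 0},{"x": 0,"y": 0,"z": 0,"yaw": 0},{"x": 0,"y": 0,"z": 0,"yaw": 0},{"x": 0,"y": 0,"z": 0,"yaw": 0},{"x": 0,"y": 0,"z": 0,"yaw": 0},{"x": 0,"y": 0,"z": 0,"yaw": 0},{"x": 0,"y": 0,"z": 0,"yaw": 0},{"x": 0,"y": 0,"z": 0,"yaw": 0}]'

```text
time: 14.85
eef_pos: [0.5497, 0.0363, 0.1885]
tcp_rot: [-179.8, 0.0, 167.7]
contact_force: [0.5, -9.6, -4.9]
finger_gap: 0.0078
finger_force: 58.5
```

```bash
python3 - <<'E'
from h import *
s=cam('side');t=cam('top')
cv2.imwrite('pics/fin.png',np.hstack([cv2.resize(d['pixels'][a:a+130,b:b+130,::-1],(400,400),interpolation=cv2.INTER_CUBIC) for d,a,b in((s,140,230),(t,130,250))]))
st=ctrl.state();print({k:np.round(st[k],4) for k in('time','eef_pos','tcp_rot','finger_gap','finger_force','contact_force','wrist_torque')})
# expected free-edge top corner (z .258, 297 mm) for some angles
H=np.array([.635,.2085])
for th in(0,.3,.34,.38):
    a=np.radians(-90+7.2)-th;p=H+.297*np.array([np.cos(a),np.sin(a)]);q=proj(s,[[*p,.258]])[0];w=proj(t,[[*p,.258]])[0];k=400/130
    print(th,p.round(3),'crop side',((q-[230,140])*k).round(),'top',((w-[250,130])*k+[400,0]).round())
E
```

```text
{'time': np.float64(14.95), 'eef_pos': array([0.5497, 0.0362, 0.1885]), 'tcp_rot': array([-1.797986e+02,  4.810000e-02,  1.676474e+02]), 'finger_gap': np.float64(0.0074), 'finger_force': np.float64(58.4636), 'contact_force': array([-0.3633, -8.2895, -5.8198]), 'wrist_torque': array([-1.9494,  0.2094, -0.0389])}
0 [ 0.672 -0.086] crop side [303. 196.] top [700. 110.]
0.3 [ 0.583 -0.084] crop side [195. 211.] top [699. 241.]
0.34 [ 0.572 -0.082] crop side [180. 211.] top [696. 259.]
0.38 [ 0.56  -0.079] crop side [165. 212.] top [692. 276.]
```

View pics/fin.png

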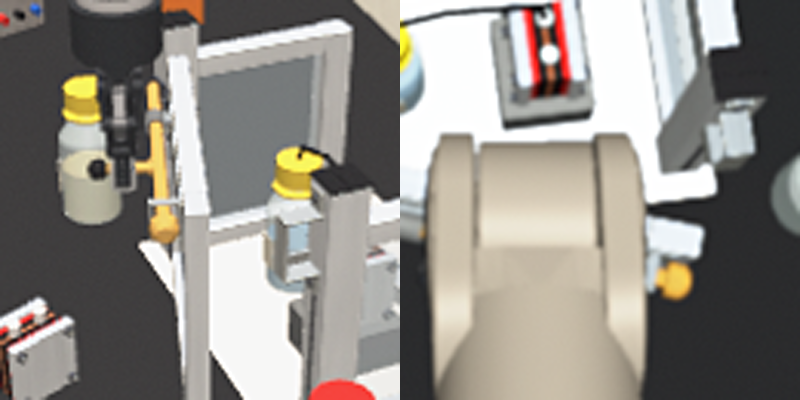

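The final picture shows the gate open and the handle still gripped. The free edge's top front corner is at crop (190,212) in the side view and about (697,256) in the top view, which puts it near 0.33 rad. The bolt is back at its stop, and nothing else was touched.

```bash
python3 -c "
from cell import ctrl
print(ctrl.job_done())"
```

```text
the job is handed in; nothing more can be done
None
```

I lifted the bolt clear of the lip, drew it back to its stop, and opened the gate to about 0.33 rad (free edge roughly 10 cm out). The job was handed in at about 15 s with the handle still held and the gate steady; the first grasp closed just above the stem and had to be repeated 3 cm lower.

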